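Tip scrap bolts through the spring flap of the reject box

ROBOT

A 6-joint arm with a two-finger parallel gripper is mounted at the origin on a cart in front of the work surface, level with it; the furniture and walls round the work are solid. World frame = base frame: x ahead of the robot, y to its left, z up, the work surface at z = 0. Lengths are in m, angles in rad, forces in N, time in s.
With the tool pointing down it reaches from about 0.425 to 0.95 m from the base axis. Payload 3.5 kg.
Tool frame: the origin (TCP) lies on the centre line of the jaws, within the pads' length; the fingertips stand 17 mm ahead of it and the grasp point (between the pads) lies 2 mm behind it; z points along the fingers, y is the line along which they close (so a half turn about z gives the same grasp; the last joint's range is limited). The gripper opens to 85 mm and grips with 20 to 120 N. Pads are 22 mm wide; open, the fingers measure 114 mm over their backs; the gripper's body (76 mm by 85 mm) begins 54 mm behind the grasp point. The pads swing forward as they close: fully open they stand 13 mm farther back than shut.
Start: joints at [1.076, 0.286, 1.577, -0, 1.279, -0.15], TCP at [0.228, 0.635, 0.248] pointing down, gripper open.
Joint ranges: [-2.77, 2.77], [-0.9, 2.22], [0.21, 2.48], [-1.53, 4.67], [0.24, 2.81], [-2.84, 2.84]. Speed limits (rad/s): [2.79, 2.79, 3.14, 3.14, 3.14, 3.14].

INTERFACE

Orientations are given as a unit quaternion [x, y, z, w].
In Python, from plant import ctrl gives the robot as it stands. The module is installed in compiled form; this text tells all that it offers.
- The arm moves only by the tool drive_tool, never from a script. Its argument "moves" is a list of rows, each a list of 3 entries, a list of its own where there are three numbers: the turn, a rotation vector about the tool's x, y, z in rad, then the shift along the tool's x, y, z in m, then the finger opening in m, from 0 to 0.0854. A call has 1 to 5 rows; each row shifts and turns the commanded pose from where the row before left it, along the tool's axes as they then stand; what a row does not reach is not made up. A row lasts 1/8 s, in which the tool goes at most 62.5 mm and 10.7 degrees, less where a joint would pass 70% of its speed; a pose out of reach is approached as far as the arm can. A call with a gripper value outside its range is refused whole. The fingers move at their own pace and stop on an object; "grip_force" is the grip in N (left out, the last holds). Time passes only in rows, so rows that do not move let the fingers close. It gives the time, the measured TCP pose, the force, the opening and the grip force at its end, in the units of the state.
- ctrl.get_state(): the state, without advancing time (a new reading comes with each control period).
- ctrl.read_camera(name): name is "side" or "top"; returns a dict with "image" (400x640x3 uint8, red, green, blue), "fx", "fy", "cx", "cy" (pixels), "R" (3x3) and "t" (3): a world point X has camera coordinates R X + t. Camera axes: x right, y down, z forward; pixel columns grow to the right and rows downward; lengths in m; the calibration is good to about 2 mm. A picture is of the moment at which its call begins. There is no depth.
- ctrl.sign_off(): hands the job in; it is judged then, once.
The state is a dict: "time": time; "qpos": joint angles; "dq": joint speeds; "joint_efforts": joint torques, N m; "eef_pos": TCP position; "tcp_rot": TCP orientation; "contact_force": force on the tool from outside, world axes, zero at the start; "wrist_torque": the same for the moment, N m; "opening": opening from 0.0 (shut) to 1.0 (fully open); "finger_force": force on a finger pad.
Only numpy, scipy, OpenCV 4.12 (cv2) and the standard library are available. Lean on these libraries where they do the work, as an engineer would, in place of code of your own. Each camera call takes 0.05 s, during which the arm holds its last target. There are 200 camera calls.

TASK

Empty the two scrap bolts that lie in the hand scoop into the reject box: feel for the box's spring flap with the front of the scoop and push it inwards a few centimetres, and only then tip the scoop so that both bolts slide through the port into the box. Do not shove the box along the bench or push the flap with the gripper. Afterwards draw the scoop out so that the flap springs shut, set the empty scoop down upright on the bench beside the box, let go of it, and leave everything else where it stands.

Things in the scene. Friction and masses are not known exactly. Their poses are not given: they have to be found in the camera images.
- scoop_grip (a point): Centre of the scoop's grip, a wooden bar 50 long (x) x 16 wide (y) x 24 high on a strap at the scoop's back, 120 above the scoop's underside. Pinch it across y; the fingers may lean about y. Scoop axes: x along it to its open front, z up, y across. The front edge (lip) lies 115 ahead of and 120 below this point, the back wall 5 behind it. Loose; scoop 0.22 kg.
- scoop_lip (a point): Middle of the front lower edge of the scoop, same axes. The scoop is an aluminium tray, open at the top and front: 120 long, 84 wide, floor 3 thick, walls 42 high at both sides and the back, wall ends flush with the lip. The bolts start to slide on the floor at a slope of roughly 25 to 37 degrees.
- bolt_a_mid (a point): Middle of one scrap hexagon bolt (90 long, head 26 wide and 28 high, 0.16 kg give or take), half-way up. Its y axis runs along the bolt to the head. At the start it lies in the scoop along the scoop's length, beside bolt_b.
- bolt_b_mid (a point): Middle of the other scrap bolt, the same shape, in the scoop with its head the other way.
- reject_box: Grey sheet-steel box, loose, 2.6 kg, 160 deep (x) x 150 wide (y) x 227 high, flat closed top. Origin: centre of underside; x from front to back (the way bolts go in), z up. Front upright to z 130 at x -80, then leaning back 30 degrees from vertical, from (x -80, z 130) to (x -24, z 227): this sloping face holds the port. Slides if pushed with over about 10 N.
- port (a point): Centre of the port in the sloping face (box frame x -55, y 0, z 173); axes as the box. The port is 124 wide and runs from the sill (3 thick, reaching 30 inwards, at the lower end of the slope) 100 up the slope.
- reject_flap (a joint): Angle of the steel flap that fills the port, 114 wide x 95 high, hinged at its upper edge. 0 = shut; grows inwards to a hard stop at 0.95; it cannot open outwards. A spring shuts it, about 2 to 4 N at mid height. How far it is set back varies and is not reported: its outer side stands 4 to 28 behind the face, so feel for it. Press about 40 past first touch; much more meets the stop and shoves the box.
- tin: Bystander: round aluminium tin, 65 across, 42 high, beside the scoop. Origin: centre of its underside.
- spare_bolt: Bystander: a hexagon bolt like the scrap ones that lies on the bench beside the box; it stays there.
- collar: Bystander: black open ring, 104 across, 66 high, at the back of the bench. Origin: centre of its underside.
- tape_roll: Bystander: roll of tape, 98 across, 25 high, at the back of the bench.
- large_tin: Bystander: round aluminium tin, 71 across, 47 high, at the near side of the bench. Origin: centre of its underside.
- small_tin: Bystander: round aluminium tin, 58 across, 34 high, behind the box.

How it is judged:
By the outcome, as a careful person would: the job done as asked, in the order asked, and still so for the second after the job is handed in, with the robot touching nothing.
It also fails if it takes over 61 s, if anything falls off the work surface, if the arm or the gripper's body presses on something with over 40 N, if the wrist force passes 120 N, or if a joint passes its speed limit or range.

## Working session

There is one attempt and no reset: what is moved stays moved. The work goes in short steps, Python scripts to look and compute and a tool call to move; the robot and the scene stay as the last step left them, time stands still between calls to the robot, and variables do not carry over. Pictures are saved under pics/ and viewed, at most 10 in all, crops included, and the job is handed in when it is done.

Besides the shell and the picture viewer there is one more tool, called after "Emit:" as name(argument=value, ...), one argument or row to a line, values as JSON. drive_tool: Moves the arm, as the interface text tells. Its arguments: {"type":"object","properties":{"moves":{"type":"array","items":{"type":"array"}},"grip_force":{"type":"number"}},"required":["moves"]}

```bash
mkdir -p pics; python3 - <<'E'
from plant import ctrl
import cv2,pickle
for n in("top","side"):
    d=ctrl.read_camera(n); cv2.imwrite(f"pics/{n}0.png",cv2.resize(d["image"][:,:,::-1],(800,500),interpolation=cv2.INTER_CUBIC)); pickle.dump(d,open(n+".pkl","wb"))
    print(n,d["fx"],d["fy"],d["cx"],d["cy"],d["R"],d["t"],-d["R"].T@d["t"])
print(ctrl.get_state())
E
```

```text
top 386.8121985403926 386.8121985403926 312.1470884265959 200.4461028780103 [[-0.02461851 -0.99965128  0.00955214]
 [-0.98618091  0.02271865 -0.16410692]
 [ 0.16383268 -0.0134602  -0.98639631]] [-0.11528807  0.56095158  0.90062818] [ 0.40280919 -0.11586929  0.9815336 ]
side 375.0872397455653 375.0872397455653 319.4017316506734 199.7698330798882 [[-0.73457712  0.67832056 -0.01666359]
 [ 0.52726337  0.55519019 -0.6432396 ]
 [-0.42707118 -0.4812952  -0.7654836 ]] [ 0.46946789 -0.14191577  1.18090104] [0.92401616 0.32870252 0.82049756]
{'time': 0.1, 'qpos': array([ 1.07599389e+00,  2.87132557e-01,  1.57804692e+00,  7.44413393e-06,
        1.27858032e+00, -1.49969700e-01]), 'dq': array([-0.00092601, -0.00244131, -0.00525899, -0.0008072 , -0.00081392,
        0.00120456]), 'joint_efforts': array([ 9.63163416e-05, -4.07295406e+01, -2.93699044e+01, -1.59912770e-04,
        3.43296058e-03, -1.00158439e-05]), 'eef_pos': array([0.22785932, 0.63478397, 0.24703962]), 'tcp_rot': array([ 1.71564346e-01,  9.85172321e-01, -1.02662159e-03, -3.46688925e-04]), 'contact_force': array([-0.66702242,  0.37898811,  0.40650693]), 'wrist_torque': array([-0.00876721, -0.02222171,  0.02321026]), 'finger_force': 0.0, 'opening': 1.0009388656882454}
```

View pics/top0.png

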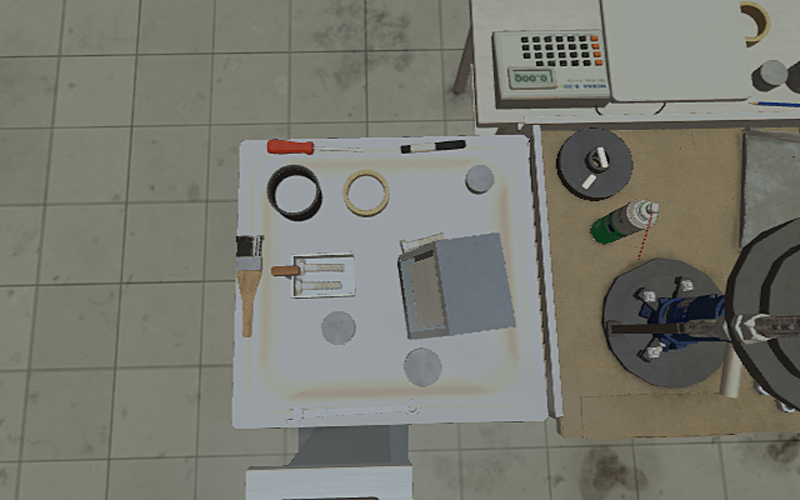

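View pics/side0.png

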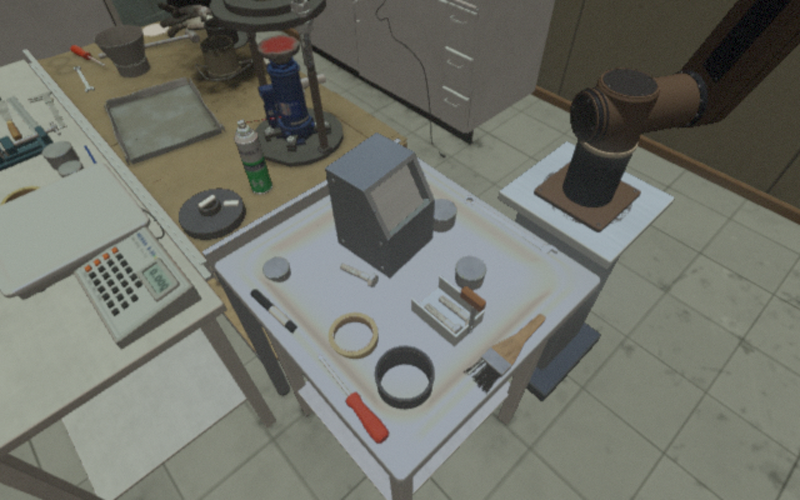

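Top: scoop at about (325,275), its front pointing right (world −y) and the grip at (285,271). The box is at (455,285), with its sloping face toward the scoop. Next I'll enlarge both views.

```bash
python3 - <<'E'
import cv2,pickle
for n,(u0,v0,w,h,s) in dict(top=(205,170,220,130,3.6),side=(255,105,150,180,3.3)).items():
    im=pickle.load(open(n+".pkl","rb"))["image"][v0:v0+h,u0:u0+w,::-1]
    cv2.imwrite(f"pics/{n}1.png",cv2.resize(im,None,fx=s,fy=s,interpolation=cv2.INTER_CUBIC))
E
```

```text
(no output)
```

View pics/top1.png

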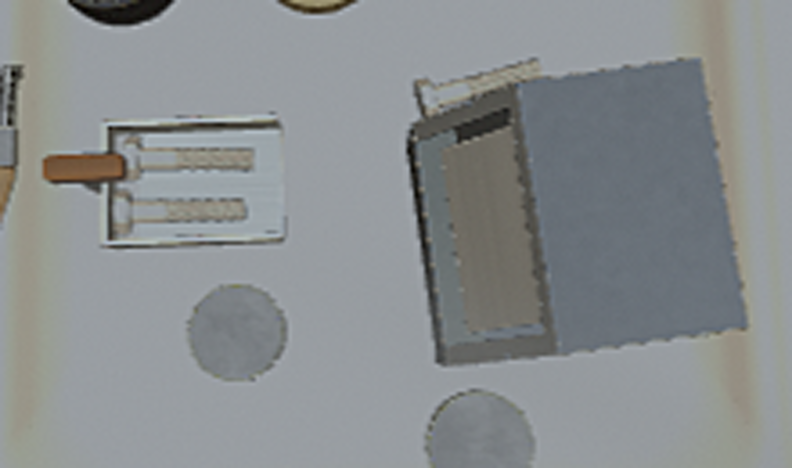

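View pics/side1.png

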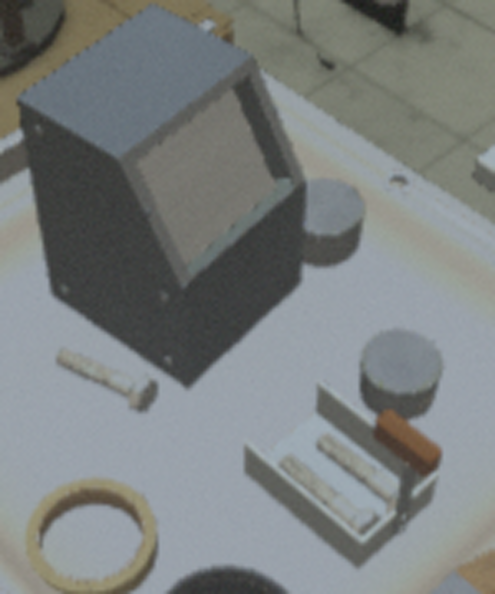

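Top crop: scoop wall tops run (103,121)–(281,114) and (101,245)–(284,235), with the grip centred at (84,168). The box fold edge runs (410,130)–(438,364), and its roof corners are (518,85), (702,58), (747,328) and (555,353). Side crop: fold edge (184,283)–(303,183), grip centre about (408,441). I'll fit both poses from these.

```bash
cat >h.py <<'E'
import numpy as np,pickle
from scipy.optimize import least_squares
from scipy.spatial.transform import Rotation as Ro
C={n:pickle.load(open(n+".pkl","rb")) for n in("top","side")}
CR=dict(top=(205,170,3.6),side=(255,105,3.3))
def proj(n,X):
    c=C[n];p=np.asarray(X)@c["R"].T+c["t"];return np.c_[c["fx"]*p[:,0]/p[:,2]+c["cx"],c["fy"]*p[:,1]/p[:,2]+c["cy"]]
def px(n,P,cr=None):
    u,v,s=(cr or CR)[n];return np.array(P,float)/s+[u,v]
def ray(n,p,z):
    c=C[n];d=c["R"].T@np.array([(p[0]-c["cx"])/c["fx"],(p[1]-c["cy"])/c["fy"],1]);o=-c["R"].T@c["t"];return o+d*(z-o[2])/d[2]
def fit(obs,x0):
    def pose(p,X): return np.asarray(X)@Ro.from_euler('z',p[3]).as_matrix().T+p[:3]
    def f(p): return np.concatenate([(proj(n,pose(p,[o[0] for o in L]))-px(n,[o[1] for o in L])).ravel() for n,L in obs.items()])
    r=least_squares(f,x0,loss='soft_l1');return r.x,r.fun.reshape(-1,2)
E
python3 - <<'E'
from h import *
np.set_printoptions(precision=4,suppress=True)
m=1e-3
S=lambda x,y,z:(np.array([x,y,z])*m)
so=dict(top=[(S(-5,42,-78),(103,121)),(S(115,42,-78),(281,114)),(S(-5,-42,-78),(101,245)),(S(115,-42,-78),(284,236)),(S(115,-42,-120),(287,243)),(S(115,42,-120),(285,125)),(S(0,0,12),(84,168))],
side=[(S(115,42,-78),(246,446)),(S(115,42,-120),(248,478)),(S(-5,42,-120),(360,567)),(S(-5,42,-78),(362,535)),(S(115,-42,-78),(320,384)),(S(0,0,0),(408,443))])
bo=dict(top=[(S(80,75,227),(702,58)),(S(80,-75,227),(747,328)),(S(-24,75,227),(518,85)),(S(-24,-75,227),(555,353)),(S(-80,75,130),(410,130)),(S(-80,-75,130),(438,364))],
side=[(S(80,75,227),(20,100)),(S(-24,75,227),(122,158)),(S(80,-75,227),(153,5)),(S(-24,-75,227),(252,60)),(S(-80,75,130),(184,283)),(S(-80,-75,130),(303,183)),(S(-80,75,0),(188,385)),(S(-80,-75,0),(300,282)),(S(80,75,0),(52,293))])
for o,x0 in((so,[.55,.1,.12,-1.57]),(bo,[.5,-.2,0,-1.57])):
    p,r=fit(o,x0);print(p);print(r.T)
print('tin',ray('top',px('top',[(237,332)])[0],.042),'tin2',ray('top',px('top',[(480,435)])[0],.047))
print('spare',ray('top',px('top',[(425,97)])[0],.014),ray('top',px('top',[(538,68)])[0],.01))
E
```

```text
[ 0.5122  0.0602  0.113  -1.5431]
[[-0.3327 -1.2225  0.8771 -0.6975 -0.4715 -1.2325 -0.1947 -0.9599 -1.5996
  -0.7226 -0.0288 -0.6996 -0.6994]
 [ 0.9954  0.5075  0.5837  0.5382 -0.1999  0.0476  0.2511 -0.6738 -1.2776
   1.2518  2.3484 -0.8463 -0.0901]]
[ 0.4699 -0.2306 -0.0056 -1.459 ]
[[-0.7915 -0.0134 -0.8216  0.586   0.1425  1.9159 -0.9021 -1.1594  0.186
   0.4744 -0.5895  0.9236 -0.1128  0.0024  0.1064]
 [ 0.4462  0.3432 -0.2196  0.7825 -1.5487  0.8176 -0.7904  0.2562 -0.5128
  -1.3148  1.3688 -0.8279  1.7949  1.4071  1.1449]]
tin [ 0.4111 -0.026   0.042 ] tin2 [ 0.3405 -0.1851  0.047 ]
spare [ 0.5719 -0.157   0.014 ] [ 0.5917 -0.2382  0.01  ]
```

```bash
cat >>h.py <<'E'
np.set_printoptions(precision=4,suppress=True)
def scoopR(yaw,pitch): # scoop axes in world, pitch>0 nose down
    return Ro.from_euler('z',yaw)*Ro.from_euler('y',pitch)
LEAN=np.radians(-20)
def toolR(yaw,pitch): # tool for a scoop at yaw,pitch, grasp leaned
    return scoopR(yaw,pitch+LEAN)*Ro.from_matrix(np.diag([-1,1,-1.]))
def delta(p,R):
    from plant import ctrl
    s=ctrl.get_state();R0=Ro.from_quat(s["tcp_rot"])
    print("t %.2f"%s["time"],"tcp",s["eef_pos"],"turn",(R0.inv()*R).as_rotvec(),"shift",R0.inv().apply(np.array(p)-s["eef_pos"]),"F",s["contact_force"],"op %.2f"%s["opening"],s["finger_force"])
E
python3 - <<'E'
from h import *
# refit translation with known z: mean ground rays of symmetric pairs
a=px('top',[(103,121),(281,114),(101,245),(284,236)])
w=np.array([ray('top',p,.042) for p in a]);x=w[[1,3]].mean(0)-w[[0,2]].mean(0);print('scoop mid top',w.mean(0),'yaw',np.arctan2(x[1],x[0]),np.linalg.norm(x))
a=px('side',[(246,446),(362,535)]);print('side near wall top',[ray('side',p,.042) for p in a])
a=px('top',[(702,58),(747,328),(518,85),(555,353)]);w=np.array([ray('top',p,.227) for p in a]);print('roof',w,w.mean(0))
a=px('side',[(20,100),(153,5),(122,158),(252,60)]);w=np.array([ray('side',p,.227) for p in a]);print('roof side',w,w.mean(0))
print('grip',ray('top',px('top',[(84,168)])[0],.132),ray('side',px('side',[(408,430)])[0],.132))
R=toolR(-1.543,0);z=R.apply([0,0,1]);g=np.array([.512,.06,.12])
delta(g+.002*z-.09*z,R)
E
```

```text
scoop mid top [0.5145 0.0035 0.042 ] yaw -1.5497541070110277 0.12212458843300675
side near wall top [array([ 0.5603, -0.0471,  0.042 ]), array([0.5528, 0.0645, 0.042 ])]
roof [[ 0.5531 -0.302   0.227 ]
 [ 0.4049 -0.3171  0.227 ]
 [ 0.5402 -0.1994  0.227 ]
 [ 0.3942 -0.2134  0.227 ]] [ 0.4731 -0.258   0.227 ]
roof side [[ 0.557  -0.292   0.227 ]
 [ 0.4109 -0.3111  0.227 ]
 [ 0.5428 -0.1923  0.227 ]
 [ 0.4021 -0.2071  0.227 ]] [ 0.4782 -0.2506  0.227 ]
grip [0.5119 0.0583 0.132 ] [0.5145 0.0616 0.132 ]
t 0.10 tcp [0.2279 0.6348 0.247 ] turn [ 0.207  -0.3051  1.1857] shift [-0.4508 -0.4168  0.0451] F [-0.667   0.379   0.4065] op 1.00 0.0
```

Emit:
drive_tool(
  moves=[
    [[0,0,0],[-0.045,-0.042,0.0],0.06],
    [[0,0,0],[-0.045,-0.042,0.0],0.06],
    [[0,0,0],[-0.045,-0.042,0.0],0.06],
    [[0,0,0],[-0.045,-0.042,0.0],0.06],
    [[0,0,0],[-0.045,-0.042,0.0],0.06],
  ],
  grip_force=100,
)

```text
time: 0.72
eef_pos: [0.3692, 0.3596, 0.2479]
tcp_rot: [0.171, 0.985, -0.0, -0.0]
contact_force: [-0.0, -0.5, 0.1]
opening: 0.704
finger_force: 0.0
```

Emit:
drive_tool(
  moves=[
    [[0,0,0],[-0.045,-0.042,0.0],0.06],
    [[0,0,0],[-0.045,-0.042,0.0],0.06],
    [[0,0,0],[-0.045,-0.042,0.0],0.06],
    [[0,0,0],[-0.045,-0.042,0.0],0.06],
    [[0,0,0],[-0.045,-0.042,0.0],0.06],
  ],
)

```text
time: 1.35
eef_pos: [0.51, 0.086, 0.248]
tcp_rot: [0.172, 0.985, 0.0, -0.0]
contact_force: [0.1, 0.9, -1.3]
opening: 0.703
finger_force: 0.0
```

Emit:
drive_tool(
  moves=[
    [[0.026,-0.038,0.148],[0,0,0],0.06],
    [[0.026,-0.038,0.148],[0,0,0],0.06],
    [[0.026,-0.038,0.148],[0,0,0],0.06],
    [[0.026,-0.038,0.148],[0,0,0],0.06],
  ],
)

```text
time: 1.85
eef_pos: [0.5093, 0.0877, 0.2478]
tcp_rot: [0.453, 0.887, -0.064, 0.065]
contact_force: [-0.3, -0.7, -0.8]
opening: 0.701
finger_force: 0.0
```

Emit:
drive_tool(
  moves=[
    [[0.026,-0.038,0.148],[0,0,0],0.06],
    [[0.026,-0.038,0.148],[0,0,0],0.06],
    [[0.026,-0.038,0.148],[0,0,0],0.06],
    [[0.026,-0.038,0.148],[0,0,0],0.06],
  ],
)

```text
time: 2.35
eef_pos: [0.5092, 0.0879, 0.2478]
tcp_rot: [0.688, 0.705, -0.121, 0.124]
contact_force: [-0.1, 0.3, 0.3]
opening: 0.701
finger_force: 0.0
```

```bash
cat >g.py <<'E'
from h import *
R=toolR(-1.543,0);z=R.apply([0,0,1]);g=np.array([.513,.0605,.12])
delta(g+.002*z-.07*z,R);delta(g+.002*z,R)
from plant import ctrl; print(ctrl.get_state()["qpos"])
E
python3 g.py
```

```text
t 2.35 tcp [0.5092 0.0879 0.2478] turn [-0.0016 -0.0008 -0.0029] shift [0.0178 0.0031 0.0615] F [-0.1077  0.3381  0.3051] op 0.70 0.0
t 2.35 tcp [0.5092 0.0879 0.2478] turn [-0.0016 -0.0008 -0.0029] shift [0.0177 0.0032 0.1315] F [-0.1077  0.3381  0.3051] op 0.70 0.0
[ 0.1283 -0.0124  1.936  -0.3626  1.2754  0.2204]
```

Emit:
drive_tool(
  moves=[
    [[0,0,0],[0.009,0.0015,0.035],0.06],
    [[0,0,0],[0.009,0.0015,0.035],0.06],
    [[0,0,0],[0,0,0.02],0.06],
    [[0,0,0],[0,0,0],0.06],
  ],
)

```text
time: 2.85
eef_pos: [0.5114, 0.0739, 0.1552]
tcp_rot: [0.686, 0.707, -0.122, 0.122]
contact_force: [0.6, 0.2, -0.5]
opening: 0.703
finger_force: 0.0
```

```bash
cat >look.py <<'E'
import sys,cv2,numpy as np
from plant import ctrl
# look.py out  u0 v0 w h(top)  u0 v0 w h(side): crops side by side
a=list(map(int,sys.argv[2:]));o=[]
for i,n in enumerate(("top","side")):
    u,v,w,h=a[4*i:4*i+4];im=ctrl.read_camera(n)["image"][v:v+h,u:u+w,::-1]
    o.append(cv2.resize(im,(395,395*h//w),interpolation=cv2.INTER_CUBIC))
H=max(x.shape[0] for x in o);o=[cv2.copyMakeBorder(x,0,H-x.shape[0],0,5,0) for x in o]
cv2.imwrite(sys.argv[1],np.hstack(o))
E
python3 look.py pics/a.png 180 150 130 130 310 180 120 120; python3 g.py
```

```text
t 2.95 tcp [0.5132 0.0744 0.158 ] turn [ 0.0003 -0.0022  0.0013] shift [ 0.     -0.0006 -0.0275] F [-0.1483  0.261   0.213 ] op 0.70 0.0
t 2.95 tcp [0.5132 0.0744 0.158 ] turn [ 0.0003 -0.0022  0.0013] shift [-0.0001 -0.0006  0.0425] F [-0.1483  0.261   0.213 ] op 0.70 0.0
[ 0.1012  0.0882  2.0083 -0.3896  1.1034  0.2596]
```

View pics/a.png

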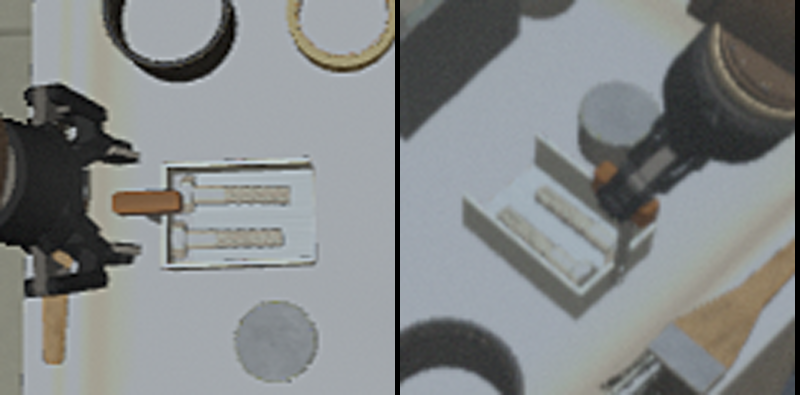

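The view shows fingertips at (125,153) and (125,250), straddling the grip at y≈203. They're centred, so I'll advance and close.

Emit:
drive_tool(
  moves=[
    [[0,0,0],[0,0,0.015],0.06],
    [[0,0,0],[0,0,0.015],0.06],
    [[0,0,0],[0,0,0.0125],0.06],
    [[0,0,0],[0,0,0],0.06],
    [[0,0,0],[0,0,0],0.0],
  ],
  grip_force=100,
)

```text
time: 3.58
eef_pos: [0.5136, 0.0598, 0.1177]
tcp_rot: [0.686, 0.707, -0.12, 0.124]
contact_force: [0.9, 0.5, -0.5]
opening: 0.505
finger_force: 0.0
```

Emit:
drive_tool(
  moves=[
    [[0,0,0],[0,0,0],0.0],
    [[0,0,0],[0,0,0],0.0],
    [[0,0,0],[0,0,0],0.0],
    [[0,0,0],[0,0,0],0.0],
    [[0,0,0],[0,0,0],0.0],
  ],
)

```text
time: 4.2
eef_pos: [0.5143, 0.0601, 0.1183]
tcp_rot: [0.686, 0.707, -0.119, 0.124]
contact_force: [2.7, 2.9, 2.5]
opening: 0.174
finger_force: 97.7
```

```bash
python3 g.py
```

```text
t 4.20 tcp [0.5143 0.0601 0.1183] turn [ 0.0023 -0.0025  0.0014] shift [-0.     -0.0011 -0.0697] F [2.7319 2.9327 2.5093] op 0.17 97.72724747657776
t 4.20 tcp [0.5143 0.0601 0.1183] turn [ 0.0023 -0.0025  0.0014] shift [-0.0002 -0.0012  0.0003] F [2.7319 2.9327 2.5093] op 0.17 97.72724747657776
[ 0.0738  0.1382  2.037  -0.4097  1.0198  0.2702]
```

Emit:
drive_tool(
  moves=[
    [[0,0,0],[-0.0034,0,-0.0094],0.0],
    [[0,0,0],[-0.007,0,-0.019],0.0],
    [[0,0,0],[-0.007,0,-0.019],0.0],
    [[0,0,0],[-0.007,0,-0.019],0.0],
    [[0,0,0],[-0.007,0,-0.019],0.0],
  ],
)

```text
time: 4.82
eef_pos: [0.5135, 0.0594, 0.2104]
tcp_rot: [0.686, 0.707, -0.12, 0.124]
contact_force: [0.7, -0.2, -4.6]
opening: 0.174
finger_force: 97.8
```

Emit:
drive_tool(
  moves=[
    [[0,0,0],[-0.007,0,-0.019],0.0],
    [[0,0,0],[-0.007,0,-0.019],0.0],
    [[0,0,0],[-0.007,0,-0.019],0.0],
    [[0,0,0],[-0.0034,0,-0.0094],0.0],
    [[0,0,0],[0,0,0],0.0],
  ],
)

```text
time: 5.45
eef_pos: [0.5139, 0.059, 0.2803]
tcp_rot: [0.686, 0.707, -0.12, 0.124]
contact_force: [1.0, -0.2, -6.0]
opening: 0.172
finger_force: 97.8
```

```bash
cat >b.py <<'E'
# b.py lipx(mm) lipz(mm) pitch(deg): delta so that the scoop lip is there in the box frame
import sys
from h import *
BO=np.array([.4726,-.2265,0]);BY=-1.46
try: from off import OFF,PIT   # measured lip correction (scoop frame), pitch slip
except ImportError: OFF,PIT=np.zeros(3),0.
def lipnow():
    from plant import ctrl
    s=ctrl.get_state();T=Ro.from_quat(s["tcp_rot"])
    S=T*Ro.from_matrix(np.diag([-1,1,-1.])).inv()*Ro.from_euler('y',-LEAN+PIT)
    e=S.as_matrix()[:,0];g=s["eef_pos"]-.002*T.apply([0,0,1]);lip=g+S.apply(np.array([.115,0,-.12])+OFF)
    print("lip world",lip,"box",Ro.from_euler('z',-BY).apply(lip-BO)*1e3,"pitch",np.degrees(np.arcsin(-e[2])),"yaw",np.arctan2(e[1],e[0]),"roll",np.degrees(S.as_matrix()[2,1]));return lip,S
if __name__=="__main__":
    lipnow();lx,lz,p=map(float,sys.argv[1:4]);p=np.radians(p)
    S=scoopR(BY,p);lip=BO+Ro.from_euler('z',BY).apply(np.array([lx,0,lz])*1e-3)
    T=toolR(BY,p-PIT);g=lip-S.apply(np.array([.115,0,-.12])+OFF)
    delta(g+.002*T.apply([0,0,1]),T)
E
python3 b.py -150 150 0;python3 look.py pics/b.png 190 130 200 170 290 130 170 170
```

```text
lip world [ 0.5174 -0.0549  0.1619] box [-165.5521   63.4863  161.9075] pitch 0.13261112324402294 yaw -1.5415421221165728 roll 0.06555678210266763
t 5.45 tcp [0.5139 0.059  0.2803] turn [-0.0267 -0.0023 -0.077 ] shift [-0.0154 -0.0712  0.0184] F [ 1.0398 -0.1821 -5.9638] op 0.17 97.81798839569092
```

View pics/b.png

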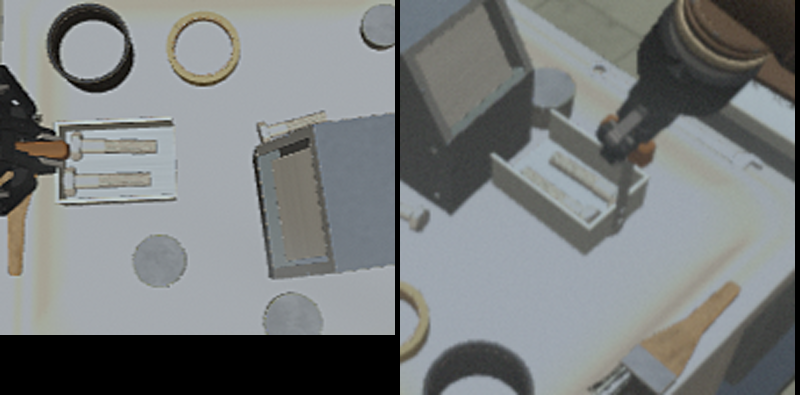

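The lifted scoop looks level with both bolts in it. Front near-wall top is at (493,155) in the side crop. I'll line it up in front of the port.

Emit:
drive_tool(
  moves=[
    [[-0.007,0,-0.02],[-0.004,-0.018,0.0045],0.0],
    [[-0.007,0,-0.02],[-0.004,-0.018,0.0045],0.0],
    [[-0.007,0,-0.02],[-0.004,-0.018,0.0045],0.0],
    [[-0.006,0,-0.017],[-0.003,-0.017,0.0045],0.0],
    [[0,0,0],[0,0,0],0.0],
  ],
)

```text
time: 6.18
eef_pos: [0.4424, 0.0344, 0.2659]
tcp_rot: [0.657, 0.734, -0.117, 0.127]
contact_force: [0.6, 0.5, -5.6]
opening: 0.172
finger_force: 97.9
```

```bash
python3 b.py -110 147 0; python3 - <<'E'
from b import *
import cv2
from plant import ctrl
lip,S=lipnow()
M=np.array([[0,42,0],[0,42,42],[0,-42,0],[0,-42,42],[-120,42,0],[-120,42,42]])*1e-3
W=lip+S.apply(M)
B=BO+Ro.from_euler('z',BY).apply(np.array([[-80,75,130],[-80,-75,130],[-24,75,227],[-24,-75,227],[-80,75,0]])*1e-3)
o=[]
for n,(u,v,w,h) in dict(top=(230,170,140,150),side=(310,110,140,150)).items():
    im=ctrl.read_camera(n)["image"][v:v+h,u:u+w,::-1];k=395/w
    im=cv2.resize(im,None,fx=k,fy=k,interpolation=cv2.INTER_CUBIC)
    for P,c in((W,(0,0,255)),(B,(0,200,0))):
        for q in (proj(n,P)-[u-.5,v-.5])*k: cv2.drawMarker(im,tuple(int(t) for t in q),c,cv2.MARKER_CROSS,9,1)
    o.append(im)
cv2.imwrite("pics/c.png",np.hstack(o))
E
```

```text
lip world [ 0.4544 -0.079   0.1475] box [-148.655    -1.7879  147.5004] pitch 0.15719717439628889 yaw -1.4607787473820093 roll -0.2512707661078
t 6.17 tcp [0.4424 0.0344 0.2659] turn [-0.0044 -0.0027  0.0008] shift [-0.0358  0.0012  0.0138] F [ 0.6257  0.454  -5.6408] op 0.17 97.91511654853821
lip world [ 0.4544 -0.079   0.1475] box [-148.655    -1.7879  147.5004] pitch 0.15719717439628889 yaw -1.4607787473820093 roll -0.2512707661078
```

View pics/c.png

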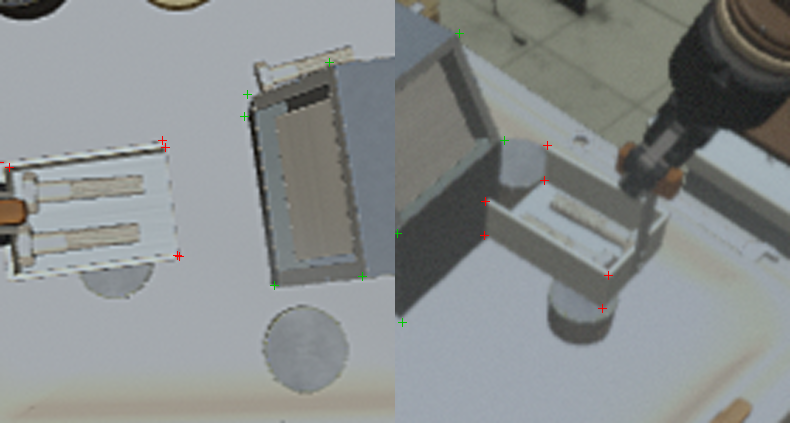

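Emit:
drive_tool(
  moves=[
    [[0,0,0],[-0.0117,0.0003,0.0044],0.0],
    [[0,0,0],[-0.0117,0.0003,0.0044],0.0],
    [[0,0,0],[-0.0117,0.0003,0.0044],0.0],
    [[0,0,0],[-0.0117,0.0003,0.0044],0.0],
    [[0,0,0],[-0.0117,0.0003,0.0044],0.0],
  ],
)

```text
time: 6.9
eef_pos: [0.4523, -0.0285, 0.2667]
tcp_rot: [0.657, 0.734, -0.116, 0.128]
contact_force: [-0.2, 0.6, -5.1]
opening: 0.17
finger_force: 98.1
```

Emit:
drive_tool(
  moves=[
    [[0,0,0],[0,0,0],0.0],
    [[0,0,0],[0,0,0],0.0],
  ],
)

```text
time: 7.15
eef_pos: [0.4522, -0.0274, 0.2667]
tcp_rot: [0.657, 0.734, -0.115, 0.128]
contact_force: [-0.4, 0.1, -5.6]
opening: 0.174
finger_force: 98.0
```

```bash
python3 b.py -60 147 0; python3 -c "
from plant import ctrl
import cv2,numpy as np
f=[]
for i in range(6):
    im=ctrl.read_camera('top')['image'];s=ctrl.get_state();f.append(s['contact_force'])
np.save('f0.npy',im);print(np.mean(f,0),np.std(f,0))"
```

```text
lip world [ 0.4646 -0.1407  0.1483] box [-86.1478   1.5501 148.2744] pitch 0.15214927831624286 yaw -1.4602585465861522 roll -0.08276535525753087
t 7.15 tcp [ 0.4522 -0.0274  0.2667] turn [-0.0014 -0.0027  0.0003] shift [-0.0238 -0.0017  0.0103] F [-0.3729  0.0769 -5.6259] op 0.17 98.01801323890686
[-0.00549325 -0.29689081 -5.02233482] [0.33470769 0.33072985 0.4628913 ]
```

Emit:
drive_tool(
  moves=[
    [[0,0,0],[-0.0056,0,0.0021],0.0],
    [[0,0,0],[-0.0056,0,0.0021],0.0],
    [[0,0,0],[0,0,0],0.0],
  ],
)

```text
time: 7.82
eef_pos: [0.4536, -0.0399, 0.2666]
tcp_rot: [0.657, 0.734, -0.116, 0.128]
contact_force: [-0.3, 0.8, -5.0]
opening: 0.172
finger_force: 98.0
```

Emit:
drive_tool(
  moves=[
    [[0,0,0],[-0.0056,0,0.0021],0.0],
    [[0,0,0],[0,0,0],0.0],
  ],
)

```text
time: 8.07
eef_pos: [0.4543, -0.0457, 0.2666]
tcp_rot: [0.657, 0.734, -0.116, 0.128]
contact_force: [0.4, 0.6, -5.1]
opening: 0.169
finger_force: 98.0
```

Emit:
drive_tool(
  moves=[
    [[0,0,0],[-0.0056,0,0.0021],0.0],
    [[0,0,0],[0,0,0],0.0],
  ],
)

```text
time: 8.32
eef_pos: [0.4549, -0.0516, 0.2665]
tcp_rot: [0.657, 0.734, -0.116, 0.128]
contact_force: [-0.9, -0.2, -4.7]
opening: 0.171
finger_force: 98.0
```

Emit:
drive_tool(
  moves=[
    [[0,0,0],[-0.0056,0,0.0021],0.0],
    [[0,0,0],[0,0,0],0.0],
  ],
)

```text
time: 8.57
eef_pos: [0.4556, -0.0575, 0.2664]
tcp_rot: [0.657, 0.734, -0.116, 0.128]
contact_force: [-0.1, 0.6, -5.1]
opening: 0.171
finger_force: 98.0
```

```bash
cat >f.py <<'E'
import sys
sys.argv=["b"]+(sys.argv[1:] or ["-40","147","0"])
exec(open("b.py").read())
from plant import ctrl
import cv2
f=[];q=[]
for i in range(4):
    im=ctrl.read_camera('top')['image'];f.append(ctrl.get_state()['contact_force'])
print("meanF",np.mean(f,0))
d=np.abs(im.astype(int)-np.load('f0.npy')).max(2);d=d[190:280,318:360]   # port region
print("changed px",(d>25).sum())
E
python3 f.py
```

```text
lip world [ 0.468  -0.1709  0.1481] box [-55.7882   1.5874 148.0537] pitch 0.12091374777451647 yaw -1.4604278750130475 roll -0.07850435148456893
t 8.57 tcp [ 0.4556 -0.0575  0.2664] turn [-0.0014 -0.0021  0.0001] shift [-0.0142 -0.0018  0.0065] F [-0.0927  0.5708 -5.0565] op 0.17 98.04787516593933
meanF [ 0.3357  0.4276 -5.2476]
changed px 568
```

Emit:
drive_tool(
  moves=[
    [[0,0,0],[-0.0056,0,0.0021],0.0],
    [[0,0,0],[0,0,0],0.0],
  ],
)

```text
time: 9.02
eef_pos: [0.4563, -0.0634, 0.2664]
tcp_rot: [0.657, 0.734, -0.116, 0.128]
contact_force: [0.0, 0.4, -5.9]
opening: 0.173
finger_force: 98.0
```

```bash
python3 f.py|grep -v tcp
```

```text
lip world [ 0.4687 -0.1768  0.148 ] box [-49.7866   1.6041 148.0086] pitch 0.11702013532559259 yaw -1.460380608993047 roll -0.0794863152828995
meanF [ 0.0006 -0.0017 -5.2542]
changed px 675
```

Emit:
drive_tool(
  moves=[
    [[0,0,0],[-0.0056,0,0.0021],0.0],
    [[0,0,0],[0,0,0],0.0],
  ],
)

```text
time: 9.48
eef_pos: [0.457, -0.0692, 0.2663]
tcp_rot: [0.657, 0.734, -0.115, 0.128]
contact_force: [-0.4, 1.1, -4.7]
opening: 0.169
finger_force: 98.1
```

```bash
python3 f.py|grep -v tcp
```

```text
lip world [ 0.4694 -0.1825  0.1479] box [-44.0762   1.7099 147.9041] pitch 0.14988867820735297 yaw -1.460340661361509 roll -0.06285393248235524
meanF [-0.7999  1.531  -4.2186]
changed px 793
```

Emit:
drive_tool(
  moves=[
    [[0,0,0],[-0.0056,0,0.0021],0.0],
    [[0,0,0],[0,0,0],0.0],
  ],
)

```text
time: 9.93
eef_pos: [0.4576, -0.0753, 0.2661]
tcp_rot: [0.657, 0.734, -0.116, 0.128]
contact_force: [-0.1, 0.5, -4.5]
opening: 0.172
finger_force: 98.1
```

```bash
python3 f.py|grep -v tcp;python3 look.py pics/d.png 290 170 120 120 330 110 100 100
```

```text
lip world [ 0.47   -0.1887  0.1477] box [-37.9031   1.6084 147.744 ] pitch 0.12847156859865158 yaw -1.460320804843521 roll -0.07966120413625181
meanF [-0.1894  1.4662 -4.1167]
changed px 911
```

View pics/d.png

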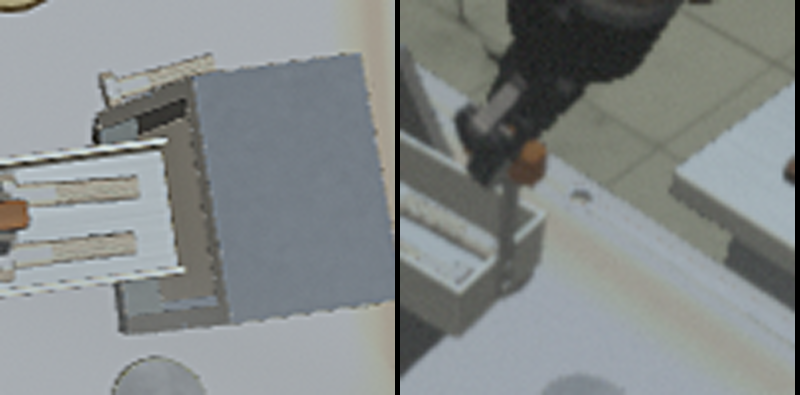

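The force stepped up by about 1.5 N at lip x≈−46, so that is the first touch. The top view shows the lip at about (180,270), inside the port and centred. I'll push about 30 mm past the touch.

Emit:
drive_tool(
  moves=[
    [[0,0,0],[-0.0054,0,0.0028],0.0],
    [[0,0,0],[-0.0054,0,0.0028],0.0],
    [[0,0,0],[-0.0054,0,0.0028],0.0],
    [[0,0,0],[-0.0054,0,0.0028],0.0],
    [[0,0,0],[0,0,0],0.0],
  ],
)

```text
time: 10.85
eef_pos: [0.4602, -0.0994, 0.2628]
tcp_rot: [0.657, 0.734, -0.116, 0.128]
contact_force: [0.4, 2.6, -5.7]
opening: 0.174
finger_force: 98.2
```

```bash
python3 f.py -22 138 25; python3 - <<'E'
# row plan: pose rows along lip path, shift in axes before turn
from h import *
import b
P=[(0,-14,145),(8.4,-17,142.5),(16.7,-19.5,140),(25,-22,138),(33.4,-25,134.5),(41.7,-27.5,131),(50,-30,128)]
L=[]
for p,x,z in P:
    p=np.radians(p);S=scoopR(b.BY,p);T=toolR(b.BY,p);L.append((b.BO+Ro.from_euler('z',b.BY).apply(np.array([x,0,z])*1e-3)-S.apply([.115,0,-.12])+.002*T.apply([0,0,1]),T))
for (a,A),(c,B) in zip(L,L[1:]): print((A.inv()*B).as_rotvec(),A.inv().apply(c-a))
E
```

```text
lip world [ 0.4725 -0.2127  0.1444] box [-13.702    1.4031 144.3802] pitch 0.14402353316391556 yaw -1.4607699904842795 roll -0.09924334481014725
t 10.85 tcp [ 0.4602 -0.0994  0.2628] turn [-0.0018  0.4338 -0.0005] shift [-0.0593 -0.0017 -0.0111] F [ 0.3535  2.5774 -5.7291] op 0.17 98.18551182746887
meanF [-0.1029  2.2835 -6.3638]
changed px 1314
[ 0.      0.1466 -0.    ] [-0.019  -0.     -0.0069]
[0.     0.1449 0.    ] [-0.0194 -0.     -0.0062]
[0.     0.1449 0.    ] [-0.0198  0.     -0.0063]
[ 0.      0.1466 -0.    ] [-0.02    0.     -0.0044]
[0.     0.1449 0.    ] [-0.0207 -0.     -0.0041]
[-0.      0.1449 -0.    ] [-0.0212  0.     -0.0044]
```

Emit:
drive_tool(
  moves=[
    [[0,0.073,0],[-0.0097,0,-0.0033],0.0],
    [[0,0.073,0],[-0.0097,0,-0.0033],0.0],
    [[0,0.073,0],[-0.0097,0,-0.0033],0.0],
    [[0,0,0],[0,0,0],0.0],
  ],
)

```text
time: 11.55
eef_pos: [0.4632, -0.1243, 0.2814]
tcp_rot: [0.666, 0.743, -0.043, 0.047]
contact_force: [-0.7, 6.4, -1.8]
opening: 0.171
finger_force: 98.6
```

```bash
python3 f.py -22 138 25
```

```text
lip world [ 0.4724 -0.2093  0.1409] box [-17.1551   1.658  140.9484] pitch 12.733189892824571 yaw -1.461719411945247 roll -0.055059983625024796
t 11.55 tcp [ 0.4632 -0.1243  0.2814] turn [-0.001   0.2141 -0.0015] shift [-0.0282 -0.0019 -0.0085] F [-0.7268  6.4128 -1.759 ] op 0.17 98.56598854064941
meanF [-0.7911  6.4249 -2.0988]
changed px 1690
```

```bash
cat >plan.py <<'E'
import sys
from h import *
import b
from plant import ctrl
# plan.py  "pitch,x,z" ... : rows from now through the given lip poses
s=ctrl.get_state();L=[(s["eef_pos"],Ro.from_quat(s["tcp_rot"]))]
for a in sys.argv[1:]:
    p,x,z=map(float,a.split(","));p=np.radians(p);S=scoopR(b.BY,p);T=toolR(b.BY,p);L.append((b.BO+Ro.from_euler('z',b.BY).apply(np.array([x,0,z])*1e-3)-S.apply([.115,0,-.12])+.002*T.apply([0,0,1]),T))
for (a,A),(c,B) in zip(L,L[1:]): print((A.inv()*B).as_rotvec(),A.inv().apply(c-a))
E
python3 plan.py 13,-25,136 19,-28,133 25,-30,131 31,-31,129 37,-32,128 43.5,-33,127 50,-34,126
```

```text
[-0.0013  0.0054  0.0006] [ 0.0066 -0.0019  0.0034]
[ 0.      0.1047 -0.    ] [-0.0127 -0.     -0.0036]
[0.     0.1047 0.    ] [-0.014   0.     -0.0042]
[ 0.      0.1047 -0.    ] [-0.0152 -0.     -0.0041]
[ 0.      0.1047 -0.    ] [-0.0153  0.     -0.005 ]
[-0.      0.1134 -0.    ] [-0.0168 -0.     -0.0054]
[0.     0.1134 0.    ] [-0.0169  0.     -0.0053]
```

Emit:
drive_tool(
  moves=[
    [[0,0.005,0],[0.0066,-0.001,0.0034],0.0],
    [[0,0.105,0],[-0.0127,0,-0.0036],0.0],
    [[0,0.105,0],[-0.014,0,-0.0042],0.0],
    [[0,0,0],[0,0,0],0.0],
  ],
)

```text
time: 12.25
eef_pos: [0.4644, -0.1454, 0.2859]
tcp_rot: [0.667, 0.744, 0.027, -0.032]
contact_force: [0.2, 3.9, -2.8]
opening: 0.169
finger_force: 98.2
```

```bash
python3 f.py -34 126 50; python3 plan.py  31,-31,129 37,-32,128 43.5,-33,127 50,-34,126
```

```text
lip world [ 0.4699 -0.1992  0.1307] box [-27.4159   0.3629 130.6888] pitch 24.84675117753199 yaw -1.462900248952547 roll -0.11468064938180526
t 12.25 tcp [ 0.4644 -0.1454  0.2859] turn [-0.0013  0.439  -0.0025] shift [-0.064  -0.0007 -0.009 ] F [ 0.1902  3.9341 -2.8105] op 0.17 98.20356845855713
meanF [-0.7145  4.4034 -2.3733]
changed px 3131
[-0.0025  0.106   0.0009] [-0.0153 -0.0007 -0.005 ]
[ 0.      0.1047 -0.    ] [-0.0153  0.     -0.005 ]
[-0.      0.1134 -0.    ] [-0.0168 -0.     -0.0054]
[0.     0.1134 0.    ] [-0.0169  0.     -0.0053]
```

Emit:
drive_tool(
  moves=[
    [[0,0.105,0],[-0.0153,0,-0.005],0.0],
    [[0,0.105,0],[-0.0153,0,-0.005],0.0],
    [[0,0,0],[0,0,0],0.0],
  ],
)

```text
time: 12.82
eef_pos: [0.4676, -0.1761, 0.2903]
tcp_rot: [0.66, 0.736, 0.097, -0.111]
contact_force: [1.0, 3.4, -6.8]
opening: 0.171
finger_force: 97.7
```

Emit:
drive_tool(
  moves=[
    [[0,0.113,0],[-0.0168,0,-0.0054],0.0],
    [[0,0.113,0],[-0.0169,0,-0.0053],0.0],
    [[0,0,0],[0,0,0],0.0],
    [[0,0,0],[0,0,0],0.0],
    [[0,0,0],[0,0,0],0.0],
  ],
)

```text
time: 13.45
eef_pos: [0.4713, -0.2091, 0.2899]
tcp_rot: [0.644, 0.72, 0.171, -0.193]
contact_force: [-1.7, 3.1, -4.7]
opening: 0.171
finger_force: 98.9
```

```bash
python3 f.py -34 126 50;python3 look.py pics/e.png 290 150 130 130 300 90 120 120
```

```text
lip world [ 0.4691 -0.1926  0.1264] box [-34.0479   0.2277 126.3624] pitch 49.87611988066629 yaw -1.4611021579837382 roll -0.145754543722052
t 13.45 tcp [ 0.4713 -0.2091  0.2899] turn [-0.0032  0.0022  0.0004] shift [-0.0005 -0.0007  0.0001] F [-1.7331  3.0959 -4.7136] op 0.17 98.89511346817017
meanF [-1.6236  2.7797 -3.4298]
changed px 1363
```

View pics/e.png

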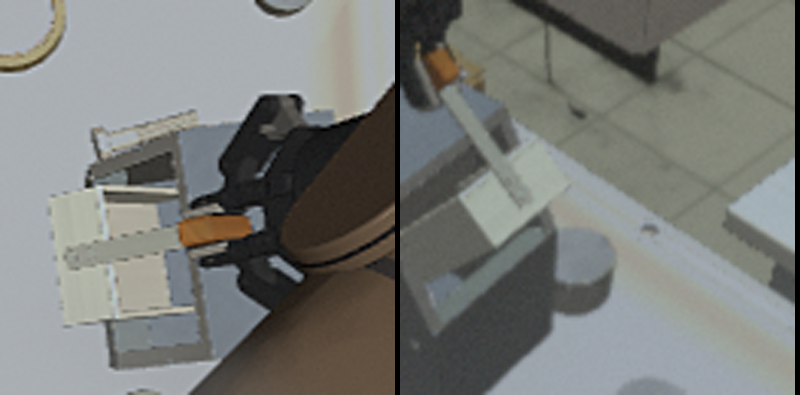

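The tray floor at (105–195, 205–305) shows no bolts on its upper part, and they may still be at the lip. I'll wait a moment and compare forces.

Emit:
drive_tool(
  moves=[
    [[0,0,0],[0,0,0],0.0],
    [[0,0,0],[0,0,0],0.0],
    [[0,0,0],[0,0,0],0.0],
    [[0,0,0],[0,0,0],0.0],
  ],
)

```text
time: 14.25
eef_pos: [0.4718, -0.2106, 0.2899]
tcp_rot: [0.644, 0.72, 0.172, -0.193]
contact_force: [-1.9, 2.6, -0.8]
opening: 0.17
finger_force: 99.2
```

```bash
python3 f.py -34 126 50; python3 plan.py 57,-36,124
```

```text
lip world [ 0.4697 -0.1938  0.1264] box [-32.8335   0.7478 126.4119] pitch 49.97683890293243 yaw -1.4612786514099678 roll -0.06029711074065484
t 14.25 tcp [ 0.4718 -0.2106  0.2899] turn [-0.0009  0.0004 -0.0005] shift [ 0.0007 -0.0009  0.0009] F [-1.8931  2.5889 -0.8109] op 0.17 99.21921730041504
meanF [-1.5562  3.3658 -1.5529]
changed px 1356
[-0.0009  0.1226 -0.0005] [-0.0173 -0.001  -0.0035]
```

Emit:
drive_tool(
  moves=[
    [[0,0.061,0],[-0.0086,0,-0.0018],0.0],
    [[0,0.061,0],[-0.0086,0,-0.0018],0.0],
    [[0,0,0],[0,0,0],0.0],
    [[0,0,0],[0,0,0],0.0],
    [[0,0,0],[0,0,0],0.0],
  ],
)

```text
time: 15.08
eef_pos: [0.4735, -0.2266, 0.2837]
tcp_rot: [0.633, 0.707, 0.21, -0.236]
contact_force: [-0.2, 3.2, -4.6]
opening: 0.172
finger_force: 98.9
```

```bash
python3 f.py -36 124 57; python3 plan.py 50,-50,143 50,-66,162 50,-82,181 45,-110,185 35,-130,180
```

```text
lip world [ 0.4693 -0.1904  0.1234] box [-36.2629   0.6853 123.4196] pitch 56.889347949237596 yaw -1.4616506203277944 roll -0.07737481195449465
t 15.07 tcp [ 0.4735 -0.2266  0.2837] turn [-0.0013  0.0019 -0.0005] shift [-0.0002 -0.0009 -0.0008] F [-0.1721  3.1771 -4.6334] op 0.17 98.92015099525452
meanF [ 0.1876  2.8606 -4.5839]
changed px 1200
[-0.0013 -0.1208 -0.0004] [ 0.0402 -0.0009  0.0019]
[0. 0. 0.] [ 0.0234  0.     -0.0085]
[0. 0. 0.] [ 0.0234 -0.     -0.0085]
[-0.     -0.0873  0.    ] [0.0391 0.     0.0169]
[-0.     -0.1745 -0.    ] [ 0.0411 -0.      0.0269]
```

Emit:
drive_tool(
  moves=[
    [[0,0,0],[0.005,0,0],0.0],
    [[0,0,0],[0,0,0],0.0],
  ],
)

```text
time: 15.52
eef_pos: [0.473, -0.2226, 0.2876]
tcp_rot: [0.632, 0.707, 0.211, -0.237]
contact_force: [-1.9, 3.1, -2.1]
opening: 0.171
finger_force: 99.0
```

```bash
python3 f.py -36 124 57|grep -v tcp
```

```text
lip world [ 0.4687 -0.186   0.1274] box [-40.6394   0.6193 127.4114] pitch 56.98701698866324 yaw -1.4609081642236386 roll -0.06580734345218765
meanF [-1.0008  3.6198 -1.3775]
changed px 1182
```

Emit:
drive_tool(
  moves=[
    [[0,0,0],[0.008,0,-0.006],0.0],
    [[0,0,0],[0,0,0],0.0],
  ],
)

```text
time: 15.98
eef_pos: [0.4728, -0.22, 0.2978]
tcp_rot: [0.632, 0.707, 0.211, -0.237]
contact_force: [-1.2, 4.0, -0.2]
opening: 0.171
finger_force: 99.2
```

```bash
python3 f.py -36 124 57|grep -v tcp; python3 - <<'E'
from b import *
import cv2
from plant import ctrl
lip,S=lipnow()
W=proj('top',lip+S.apply(np.array([[0,36,3],[0,-36,3],[-115,-36,3],[-115,36,3]])*1e-3)).astype(np.float32)
im=ctrl.read_camera('top')["image"]
# rectified view of tray floor: rows along the scoop, back (top) to lip (bottom)
H=cv2.getPerspectiveTransform(W,np.float32([[0,23],[14,23],[14,0],[0,0]]))
print(cv2.cvtColor(cv2.warpPerspective(im,H,(15,24)),cv2.COLOR_RGB2GRAY))
E
```

```text
lip world [ 0.4686 -0.1835  0.1376] box [-43.1815   0.7997 137.5764] pitch 56.97972611708605 yaw -1.4602814015545809 roll -0.041122542240618135
meanF [-0.8056  3.4609 -0.4437]
changed px 1168
lip world [ 0.4688 -0.1836  0.1367] box [-43.0321   0.9833 136.6951] pitch 56.97757818420497 yaw -1.460387691061793 roll -0.022039565707073043
[[184 184 183 184 184 184 184 179 171 184 183 181 182 180 180]
 [182 181 182 181 182 183 163 155 151 183 181 181 180 180 179]
 [180 180 181 181 181 183 138 158 152 184 182 181 181 182 181]
 [178 178 179 179 179 181 134 155 154 181 179 179 179 178 179]
 [182 182 182 183 183 174 153 154 162 184 182 182 182 181 181]
 [185 184 184 185 184 176 154 154 156 185 184 183 182 181 182]
 [183 183 183 184 183 180 154 153 144 184 183 183 182 182 181]
 [182 182 182 183 182 173 155 154 129 182 182 181 180 181 180]
 [184 183 183 185 184 151 156 147 153 184 182 182 181 181 181]
 [182 183 183 183 184 151 153 143 188 183 183 183 183 182 182]
 [184 183 183 184 185 155 151 151 183 185 183 184 184 183 183]
 [174 180 179 173 182 151 154 152 177 177 182 177 170 181 175]
 [168 187 175 166 189 152 153 152 167 173 183 171 165 183 165]
 [195 185 186 193 188 152 153 151 184 191 181 189 188 182 189]
 [171 159 178 165 160 152 153 151 173 167 152 172 159 159 173]
 [145 154 157 147 157 151 153 148 155 153 156 154 152 158 150]
 [149 157 158 157 146 152 152 147 157 157 157 157 157 159 148]
 [149 156 158 157 111 152 153 144 157 157 157 156 157 159 149]
 [149 156 157 156 124 152 151 157 156 157 157 157 158 158 155]
 [147 156 157 156 149 152 152 157 156 157 157 158 157 158 158]
 [152 156 157 156 159 151 152 143 157 158 157 156 158 158 159]
 [155 157 157 159 156 152 151 129 158 161 159 158 161 160 160]
 [151 151 152 162 154 152 152  96 151 164 147 151 164 148 150]
 [136 126 132 138 152 152 152  88 131 138 107 133 136 110 132]]
```

The scoop floor reads uniform and the load is light, so both bolts are out. I'll draw the scoop back along its floor.

```bash
python3 plan.py 52,-62,161 50,-82,183 45,-105,188 38,-130,190 30,-150,185
```

```text
[-0.0004 -0.0868 -0.0001] [ 0.0426 -0.0011 -0.0017]
[ 0.     -0.0349  0.    ] [ 0.0338  0.     -0.0056]
[-0.     -0.0873  0.    ] [ 0.0352 -0.      0.0136]
[ 0.     -0.1222 -0.    ] [ 0.0413 -0.      0.018 ]
[-0.     -0.1396 -0.    ] [0.0377 0.     0.0217]
```

Emit:
drive_tool(
  moves=[
    [[0,-0.043,0],[0.021,0,-0.001],0.0],
    [[0,-0.043,0],[0.021,0,-0.001],0.0],
    [[0,-0.017,0],[0.017,0,-0.003],0.0],
    [[0,-0.017,0],[0.017,0,-0.003],0.0],
    [[0,0,0],[0,0,0],0.0],
  ],
)

```text
time: 16.85
eef_pos: [0.4668, -0.1617, 0.3469]
tcp_rot: [0.644, 0.72, 0.172, -0.192]
contact_force: [0.1, 0.2, -3.2]
opening: 0.168
finger_force: 99.3
```

Emit:
drive_tool(
  moves=[
    [[0,-0.087,0],[0.035,0,0.0136],0.0],
    [[0,-0.122,0],[0.041,0,0.018],0.0],
    [[0,-0.14,0],[0.038,0,0.0217],0.0],
    [[0,0,0],[0,0,0],0.0],
  ],
)

```text
time: 17.35
eef_pos: [0.4517, -0.0343, 0.3431]
tcp_rot: [0.662, 0.744, 0.058, -0.066]
contact_force: [-0.1, -0.5, -1.5]
opening: 0.17
finger_force: 99.3
```

```bash
python3 f.py -34 126 50; python3 plan.py 15,-160,170 0,-165,150
```

```text
lip world [ 0.4561 -0.0737  0.1836] box [-153.6787    0.5286  183.589 ] pitch 30.11901241006922 yaw -1.4542283342727615 roll -0.0805481609577764
t 17.35 tcp [ 0.4517 -0.0343  0.3431] turn [-0.0036  0.347   0.0057] shift [-0.183  -0.0016  0.0218] F [-0.1171 -0.5192 -1.4671] op 0.17 99.32998180389404
meanF [ 0.1786 -0.7379 -2.2654]
changed px 656
[-0.0023 -0.2639 -0.0018] [ 0.0454 -0.001   0.0379]
[-0.     -0.2618  0.    ] [0.0433 0.     0.0419]
```

Emit:
drive_tool(
  moves=[
    [[0,-0.132,0],[0.0227,0,0.019],0.0],
    [[0,-0.132,0],[0.0227,0,0.019],0.0],
    [[0,-0.131,0],[0.0217,0,0.021],0.0],
    [[0,-0.131,0],[0.0217,0,0.021],0.0],
    [[0,0,0],[0,0,0],0.0],
  ],
)

```text
time: 18.18
eef_pos: [0.4414, 0.0479, 0.259]
tcp_rot: [0.656, 0.735, -0.119, 0.126]
contact_force: [0.1, -0.6, -1.8]
opening: 0.171
finger_force: 99.3
```

```bash
cat >p.py <<'E'
from b import *
lipnow();R=toolR(-1.54,0)
for h in(.08,.006,0): delta([.518,.018,.1185+h],R)
E
python3 p.py
```

```text
lip world [ 0.453  -0.0656  0.1407] box [-162.0562   -1.655   140.695 ] pitch 0.09166358431801663 yaw -1.459063753305599 roll -0.5520701091492574
t 18.18 tcp [0.4414 0.0479 0.259 ] turn [ 0.0186 -0.0012  0.0794] shift [-0.0156  0.0733  0.0692] F [ 0.1211 -0.617  -1.8484] op 0.17 99.32224631309509
t 18.18 tcp [0.4414 0.0479 0.259 ] turn [ 0.0186 -0.0012  0.0794] shift [0.0096 0.074  0.1388] F [ 0.1211 -0.617  -1.8484] op 0.17 99.32224631309509
t 18.18 tcp [0.4414 0.0479 0.259 ] turn [ 0.0186 -0.0012  0.0794] shift [0.0116 0.0741 0.1445] F [ 0.1211 -0.617  -1.8484] op 0.17 99.32224631309509
```

Emit:
drive_tool(
  moves=[
    [[0.0045,0,0.02],[-0.004,0.018,0.017],0.0],
    [[0.0045,0,0.02],[-0.004,0.018,0.017],0.0],
    [[0.0045,0,0.02],[-0.004,0.018,0.017],0.0],
    [[0.0045,0,0.02],[-0.004,0.018,0.017],0.0],
    [[0,0,0],[0,0,0],0.0],
  ],
)

```text
time: 18.8
eef_pos: [0.5189, 0.012, 0.2041]
tcp_rot: [0.688, 0.704, -0.118, 0.126]
contact_force: [-0.2, -0.1, -2.0]
opening: 0.169
finger_force: 99.4
```

```bash
python3 p.py
```

```text
lip world [ 0.5226 -0.1022  0.0859] box [-118.0332   63.4197   85.8778] pitch 0.04722859512757949 yaw -1.546418585955205 roll 0.4116633287926977
t 18.80 tcp [0.5189 0.012  0.2041] turn [ 0.0046 -0.0008 -0.0085] shift [ 0.0076 -0.0008  0.0032] F [-0.1738 -0.147  -2.0039] op 0.17 99.37944173812866
t 18.80 tcp [0.5189 0.012  0.2041] turn [ 0.0046 -0.0008 -0.0085] shift [ 0.0328 -0.0014  0.0727] F [-0.1738 -0.147  -2.0039] op 0.17 99.37944173812866
t 18.80 tcp [0.5189 0.012  0.2041] turn [ 0.0046 -0.0008 -0.0085] shift [ 0.0349 -0.0014  0.0784] F [-0.1738 -0.147  -2.0039] op 0.17 99.37944173812866
```

Emit:
drive_tool(
  moves=[
    [[0.0046,0,0],[0.008,-0.001,0.016],0.0],
    [[0,0,0],[0.008,0,0.018],0.0],
    [[0,0,0],[0.008,0,0.018],0.0],
    [[0,0,0],[0.008,0,0.018],0.0],
    [[0,0,0],[0,0,0],0.0],
  ],
)

```text
time: 19.42
eef_pos: [0.5154, 0.0212, 0.1251]
tcp_rot: [0.686, 0.706, -0.121, 0.124]
contact_force: [0.6, 0.2, -2.1]
opening: 0.173
finger_force: 99.3
```

```bash
python3 p.py
```

```text
lip world [ 0.5186 -0.0931  0.007 ] box [-127.4844   60.4566    6.9767] pitch -0.013141276941980877 yaw -1.54238715040684 roll -0.031701274589087676
t 19.43 tcp [0.5154 0.0212 0.1251] turn [-0.0013  0.0002 -0.0021] shift [-0.0282  0.0025 -0.0679] F [ 0.5749  0.2156 -2.1384] op 0.17 99.31446433067322
t 19.43 tcp [0.5154 0.0212 0.1251] turn [-0.0013  0.0002 -0.0021] shift [-0.0029  0.0025  0.0017] F [ 0.5749  0.2156 -2.1384] op 0.17 99.31446433067322
t 19.43 tcp [0.5154 0.0212 0.1251] turn [-0.0013  0.0002 -0.0021] shift [-0.0008  0.0025  0.0073] F [ 0.5749  0.2156 -2.1384] op 0.17 99.31446433067322
```

Down the last 7 mm vertically, then release.

Emit:
drive_tool(
  moves=[
    [[0,0,0],[0.0008,0,0.0022],0.0],
    [[0,0,0],[0.0008,0,0.0022],0.0],
    [[0,0,0],[0.0006,0,0.0016],0.0],
    [[0,0,0],[0,0,0],0.0],
  ],
)

```text
time: 19.92
eef_pos: [0.5173, 0.0209, 0.1216]
tcp_rot: [0.687, 0.706, -0.119, 0.126]
contact_force: [-0.2, 0.8, -1.7]
opening: 0.171
finger_force: 99.3
```

```bash
python3 p.py|tail -1
```

```text
t 19.93 tcp [0.5173 0.0209 0.1216] turn [ 0.0038  0.0005 -0.0044] shift [-0.0017  0.0006  0.0039] F [-0.2124  0.8324 -1.7053] op 0.17 99.31053757667542
```

Emit:
drive_tool(
  moves=[
    [[0,0,0],[0.0006,0,0.0017],0.0],
    [[0,0,0],[0,0,0],0.0],
  ],
)

```text
time: 20.18
eef_pos: [0.5171, 0.0208, 0.1195]
tcp_rot: [0.687, 0.706, -0.12, 0.126]
contact_force: [0.1, 0.2, -2.7]
opening: 0.172
finger_force: 99.3
```

Emit:
drive_tool(
  moves=[
    [[0,0,0],[0.0006,0,0.0017],0.0],
    [[0,0,0],[0,0,0],0.0],
  ],
)

```text
time: 20.42
eef_pos: [0.5176, 0.0208, 0.1184]
tcp_rot: [0.687, 0.706, -0.119, 0.127]
contact_force: [-0.5, 0.7, 1.6]
opening: 0.167
finger_force: 99.8
```

```bash
python3 p.py|tail -1; python3 f.py|grep mean
```

```text
t 20.43 tcp [0.5176 0.0208 0.1184] turn [ 0.0041  0.0008 -0.0044] shift [-0.0027  0.0003  0.0008] F [-0.5033  0.6945  1.5745] op 0.17 99.77455258369446
meanF [-0.3476  0.4506  1.3923]
```

Emit:
drive_tool(
  moves=[
    [[0,0,0],[0,0,0],0.03],
    [[0,0,0],[0,0,0],0.05],
    [[0,0,0],[0,0,0],0.06],
    [[0,0,0],[0,0,0],0.06],
    [[0,0,0],[0,0,0],0.06],
  ],
  grip_force=20,
)

```text
time: 21.25
eef_pos: [0.5173, 0.0208, 0.1178]
tcp_rot: [0.687, 0.706, -0.12, 0.126]
contact_force: [-0.3, -0.2, -0.0]
opening: 0.702
finger_force: 0.0
```

Emit:
drive_tool(
  moves=[
    [[0,0,0],[0,0,-0.015],0.06],
    [[0,0,0],[0,0,-0.03],0.06],
    [[0,0,0],[0,0,-0.04],0.06],
    [[0,0,0],[0,0,-0.04],0.06],
    [[0,0,0],[0,0,0],0.06],
  ],
)

```text
time: 21.88
eef_pos: [0.5178, 0.0648, 0.2405]
tcp_rot: [0.687, 0.706, -0.116, 0.13]
contact_force: [-0.1, 0.7, -0.3]
opening: 0.702
finger_force: 0.0
```

```bash
python3 p.py|tail -1; python3 look.py pics/z.png 190 130 220 170 290 90 150 170
```

```text
t 21.88 tcp [0.5178 0.0648 0.2405] turn [ 0.0131  0.0001 -0.0059] shift [-0.0022 -0.0029  0.1306] F [-0.0888  0.748  -0.2998] op 0.70 0.0
```

View pics/z.png

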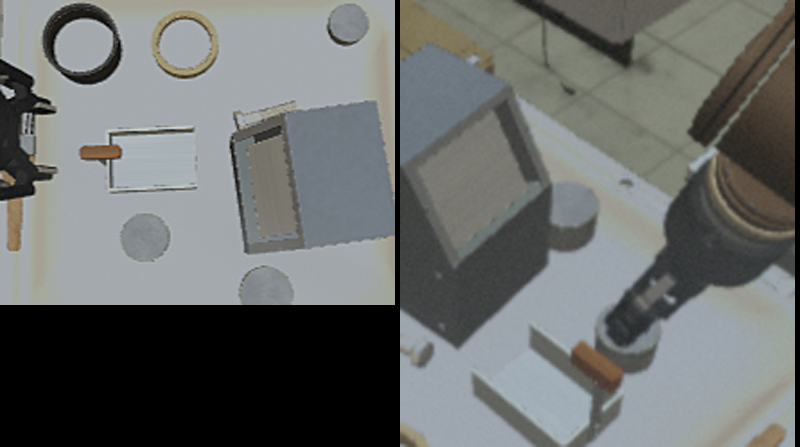

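The scoop stands upright and empty at (150,158), with the flap shut at (272,190). The box and the other items haven't moved, and the gripper is clear.

```bash
python3 -c "
from plant import ctrl
print(ctrl.sign_off())"
```

```text
the job is handed in; nothing more can be done
None
```

I handed the job in at about 22 s of the 61 s limit: both bolts went through the port into the reject box, the flap sprang shut, and the empty scoop stands upright and released in front of the box, about 4 cm from it. The bolts inside the box could not be seen; after the tip the scoop was seen to be empty and its weight matched the scoop alone.

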